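# Press a connector, then slide the board carrier out to the mark

## Task

Push the hand press's sprung lever down to its stop over the connector and let it come all the way back up, with the carrier still lying in its place. Then slide the board carrier straight out along the top of the stand, keeping it flat, until the corner of its transformer end is level with the pointer blade of the gauge stand. It would now tip off the edge if let go, so the program finishes while the robot is still holding the carrier steady there; leave the spool, the tape reel and the cutters where they lie.

Things in the scene. Friction and masses are not known exactly. Their poses are not given: they have to be found in the camera images.
- press_stand: Fixed aluminium rest block, 110 (x) x 310 (y) x 60 mm high, with a grey hand press. Origin on the table; the block spans x -55..55, y -200..110 mm in this frame. Its y axis is the slide-out direction: the carrier goes out over the +y edge. A flat mirror, 72 mm across and 9 mm high, lies on the table at x 0, y 185 mm.
- press_head (a point): Middle of the underside of the press head, 110 mm above the table. Axes as the stand's. In the stand's frame the head fills x -28..102, y 7..53, z 110..165 mm; its column stands at x 66..102, y 7..53, z 0..160 mm.
- ram_foot (a point): Underside of the steel ram (20 mm across) below the head, at x 0, y 30 mm of the stand: 94 mm above the table with the lever up; at the lever's stop it is 12 mm lower and just touches the connector.
- stand_edge (a point): Middle of the upper outer edge of the rest block (60 mm above the table), over which the carrier slides out; same axes as the stand.
- lever (a joint): Angle of the press lever (rad): 0 = up (rest), 0.6 = down at its stop. A spring brings it back; it needs about 4 N down on the cross bar to start and 8 N at the stop. The hinge axis runs along the stand's y axis through lever_pivot.
- lever_grip (a point): Middle of the black cross bar at the lever's end (22 mm thick, 56 mm long, along the stand's y axis). Lever up: 128 mm to the stand's -x side of the pivot and 57 mm above it (192 mm above the table); at the stop: 138 mm from it and 25 mm below it (110 mm above the table). Push it down from above.
- lever_pivot (a point): Hinge of the lever, 135 mm above the table, in the press head.
- carrier: Loose black plate 90 (x) x 335 (y) x 8 mm, 0.57 to 0.9 kg; origin below its middle, underside 60 mm above the table. Its y axis points to the transformer end, which goes out first. Steel transformer 56 x 50 mm, 48 mm above the underside, 40 mm from that end. Centre of mass about 83 mm from that end: it tips once that end is more than 83 mm beyond the edge.
- connector_top (a point): Top middle of the white connector on the carrier (50 x 26 mm, 22 mm above the carrier's underside, 100 mm from the transformer end); it is below the ram at the start.
- carrier_tab (a point): Top middle of the carrier's upright grip tab: 12 mm thick (x), 30 mm long (y), standing 36 mm above the plate's upper face (44 mm above the underside), 315 mm from the transformer end. Pinch it across its 12 mm thickness from above; the carrier's x axis is the direction to close the fingers.
- carrier_front (a point): Middle of the transformer end's upper edge.
- carrier_corner (a point): Upper corner of the transformer end on the +x side, beside the pointer blade; 45 mm in x and 167.5 mm in y from the carrier's origin.
- mark: Fixed small gauge stand on the table beside the overhang, on the stand's +x side: 40 mm square steel base, a rod 50 mm from the tip, and a thin steel pointer blade (4 mm wide, 56 mm long) at the height of the carrier, pointing to the stand's -x. Same axes as the stand; base, rod and blade are in line across the slide. The blade is 110 to 140 mm out from the stand's edge.
- mark_tip (a point): Tip of the pointer blade, 68 mm above the table and 60 mm to the +x side of the stand's middle line, about 15 mm clear of the carrier's side; its y (along the slide-out direction) is where the carrier's corner has to be.
- spool: Bystander: solder-wire spool, 52 mm across, 42 mm high, standing on the table; origin under its middle.
- tape_reel: Bystander: white component reel ring, 90 mm across, 12 mm high, flat on the table; origin under its middle.
- cutters: Bystander: small side cutters lying flat, about 120 mm long, 12 mm high; origin at the pivot.
Mind the look-alikes: they are no part of the job. What is meant by the mark is not orange or red, and is the larger of those in its own colour.

How it is judged:
By the outcome, as a careful person would: the job done as asked, in the order asked, and still so for the second after the job is handed in, while the arm keeps its last pose, push and grip.
It also fails if it takes over 51 s, if anything falls off the work surface, if the arm or the gripper's body presses on something with over 40 N, if the wrist force passes 120 N, or if a joint passes its speed limit or range.

## Robot

A 6-joint arm with a two-finger parallel gripper is mounted at the origin on the work surface. World frame = base frame: x ahead of the robot, y to its left, z up, the work surface at z = 0. Lengths are in mm, angles in degrees, forces in N, time in s.
With the tool pointing down it reaches from about 425 to 950 mm from the base axis. Payload 14.7 kg.
Tool frame: the origin (TCP) lies at the very end of the fingers, on their centre line; the grasp point (between the pads) lies 19 mm behind it; z points along the fingers, y is the line along which they close (so a half turn about z gives the same grasp; the last joint's range is limited). The gripper opens to 85 mm and grips with 20 to 120 N. Pads are 22 mm wide; open, the fingers measure 114 mm over their backs; the gripper's body (76 mm by 85 mm) begins 54 mm behind the grasp point. The pads swing forward as they close: fully open they stand 13 mm farther back than shut.
Start: joints at [72.33, 27.513, 91.461, -0, 61.026, -2.67], TCP at [168.208, 627.852, 231.297] pointing down, gripper open.
Joint ranges: [-157.49, 157.49], [-46.99, 117.5], [13.45, 153.17], [-89.5, 269.5], [5.16, 153.95], [-167.48, 167.48]. Speed limits (degrees/s): [108.29, 108.29, 136.94, 172.46, 172.46, 172.46].

## Interface

Orientations are given as a 3x3 rotation matrix whose columns are the frame's x, y, z axes.
In Python, from cell import arm gives the robot as it stands.
- The arm moves only by the tool carry_out, never from a script. Its argument "deltas" is one flat list of numbers, 7 for each row, row after row: the turn, a rotation vector about the tool's x, y, z in units of 2 rad (1.0 is 2 rad), then the shift along the tool's x, y, z in units of 0.12 m (1.0 is 0.12 m), then the opening, from 0 (shut) to 1 (fully open). A call has 1 to 10 rows; each row is the pose to reach, as a shift and turn from the pose commanded when the call began, along the tool's axes at that moment; what a row does not reach only later rows make up. A row lasts 1/8 s, in which the tool goes at most 62.5 mm and 10.7 degrees, less where a joint would pass 70% of its speed; a pose out of reach is approached as far as the arm can. A call with a number of a shift or a turn outside -1 to 1 is refused whole. A call with a gripper value outside its range is refused whole. The fingers move at their own pace and stop on an object; the grip force is fixed at half the most. Time passes only in rows, so rows that repeat a pose let the fingers close. It gives the time, the measured TCP pose, the force, the opening and the grip force at its end, in the units of the state.
- arm.read_state(): the state, without advancing time (a new reading comes with each control period).
- arm.snapshot(name): name is "side" or "top"; returns the picture (480x640x3 uint8, red, green, blue); there is no depth.
- arm.get_calibration(name): a dict with "mtx" (3x3 intrinsics, pixels), "dist_coeffs" ([k1, k2, p1, p2, k3] as OpenCV has them; the pictures are not rectified), "cam_to_world" (4x4, takes a point from camera to world coordinates). Camera axes: x right, y down, z forward; pixel columns grow to the right and rows downward; lengths in mm; the calibration is good to about 2 mm. A picture is of the moment at which its call begins. get_calibration takes no time and is no camera call.
- arm.sign_off(): hands the job in; it is judged then, once.
The state is a dict: "time_s": time; "joints": joint angles; "joint_vel": joint speeds; "joint_torque": joint torques, N m; "tool_pos": TCP position; "orientation": TCP orientation; "contact_force": force on the tool from outside, world axes, zero at the start; "wrist_torque": the same for the moment, N m; "gripper_width": opening from 0.0 (shut) to 1.0 (fully open); "finger_force": force on a finger pad.
Only numpy, scipy, OpenCV 4.12 (cv2) and the standard library are available. Lean on these libraries where they do the work, as an engineer would, in place of code of your own. Each camera call takes 0.05 s, during which the arm holds its last target. There are 200 camera calls.

## Working session

There is one attempt and no reset: what is moved stays moved. The work goes in short steps, Python scripts to look and compute and a tool call to move; the robot and the scene stay as the last step left them, time stands still between calls to the robot, and variables do not carry over. Pictures are saved under pics/ and viewed, at most 10 in all, crops included, and the job is handed in when it is done.

Besides the shell and the picture viewer there is one more tool, called as a command line: name --argument value ..., lists and objects as JSON in quotes. carry_out: Moves the arm, as the interface text tells. Shifts and turns lie within -1 to 1; 1 stands for 0.12 m of shift or 2 rad of turn. Its arguments: {"type":"object","properties":{"deltas":{"type":"array"}},"required":["deltas"]}

```bash
mkdir -p pics
python3 - <<'E'
from cell import arm
import cv2
for n in("side","top"):
    cv2.imwrite(f"pics/{n}0.png",arm.snapshot(n)[:,:,::-1])
    c=arm.get_calibration(n);print(n,c)
s=arm.read_state();print(s["tool_pos"],s["orientation"],s["time_s"])
E
```

```text
side {'mtx': array([[447.27570476,   0.        , 318.71569735],
       [  0.        , 447.27570476, 240.04592955],
       [  0.        ,   0.        ,   1.        ]]), 'dist_coeffs': array([-0.0138826,  0.       ,  0.       ,  0.       ,  0.       ]), 'cam_to_world': array([[-9.92418437e-01, -8.80534494e-02,  8.57451753e-02,
         4.65409226e+02],
       [-1.22850439e-01,  7.31477684e-01, -6.70707214e-01,
         5.71441198e+02],
       [-3.66259850e-03, -6.76156038e-01, -7.36749345e-01,
         7.68568733e+02],
       [ 0.00000000e+00,  0.00000000e+00,  0.00000000e+00,
         1.00000000e+00]])}
top {'mtx': array([[528.7071647 ,   0.        , 314.88980581],
       [  0.        , 528.7071647 , 243.86609431],
       [  0.        ,   0.        ,   1.        ]]), 'dist_coeffs': array([0.0110968, 0.       , 0.       , 0.       , 0.       ]), 'cam_to_world': array([[ 1.24050008e-02, -9.97556059e-01,  6.87606409e-02,
         4.52143381e+02],
       [-9.99818813e-01, -1.13814244e-02,  1.52579195e-02,
        -1.14640202e+01],
       [-1.44380360e-02, -6.89374568e-02, -9.97516501e-01,
         1.46072194e+03],
       [ 0.00000000e+00,  0.00000000e+00,  0.00000000e+00,
         1.00000000e+00]])}
[168.08972557 627.49632693 230.71792624] [[-9.65918513e-01  2.58846101e-01 -3.49946843e-04]
 [ 2.58846329e-01  9.65917941e-01 -1.05310534e-03]
 [ 6.54277223e-05 -1.10779640e-03 -9.99999384e-01]] 0.1
```

View pics/side0.png

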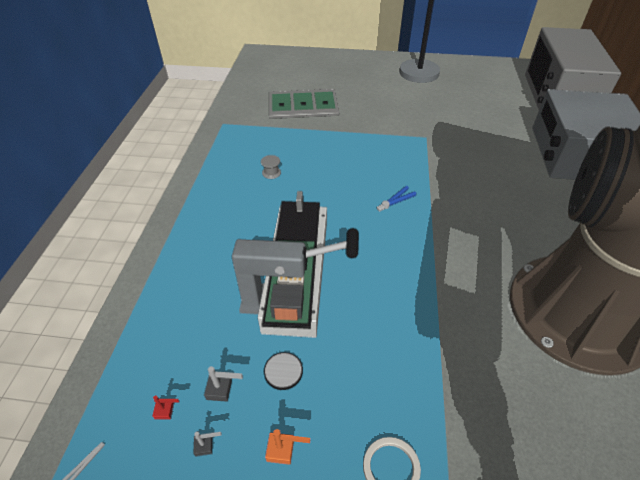

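View pics/top0.png

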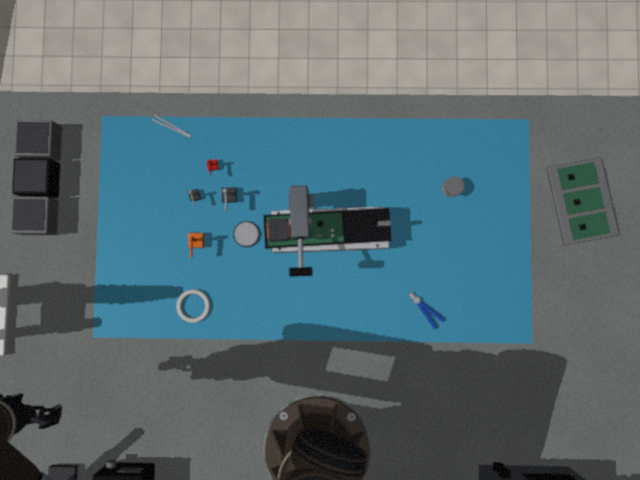

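The side view shows the stand around (290,270), the lever bar at (352,243) and the tab at (299,200). There are four candidate gauges: grey larger (218,385), grey smaller (203,442), orange (280,445) and red (163,407). The larger grey one fits, being neither orange nor red and the bigger of its colour. It sits at top (229,194). I'll confirm with enlarged crops.

Run:
```python
import cv2
t=cv2.imread("pics/top0.png")[150:290,180:400];s=cv2.imread("pics/side0.png")[180:460,140:370]
cv2.imwrite("pics/topc.png",cv2.resize(t,None,fx=3.6,fy=3.6,interpolation=cv2.INTER_CUBIC))
cv2.imwrite("pics/sidec.png",cv2.resize(s,None,fx=2.1,fy=2.1,interpolation=cv2.INTER_CUBIC))
```

```text
(no output)
```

View pics/topc.png

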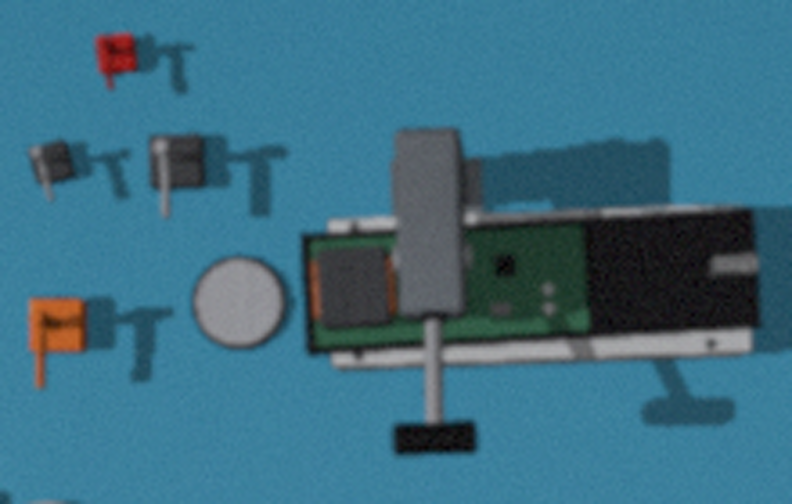

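View pics/sidec.png

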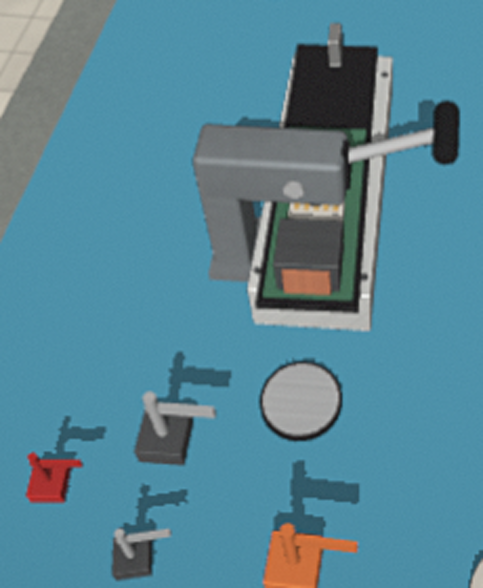

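The crops confirm the mark: larger grey gauge, tip at top crop (165,215) and side crop (214,412). Now I'll fit the poses.

```bash
cat > h.py <<'E'
import numpy as np,cv2
from scipy.optimize import least_squares
from cell import arm
C={n:arm.get_calibration(n) for n in("side","top")}
def proj(n,P):
    c=C[n];T=np.linalg.inv(c["cam_to_world"])
    return cv2.projectPoints(np.atleast_2d(P).astype(float),cv2.Rodrigues(T[:3,:3])[0],T[:3,3],c["mtx"],c["dist_coeffs"])[0][:,0]
def crop(n,p):
    f,o=(3.6,(180,150)) if n=="top" else (2.1,(140,180))
    return (np.array(p)+.5)/f-.5+o
def place(q,M):
    c,s=np.cos(q[2]),np.sin(q[2]);M=np.atleast_2d(M).astype(float)
    return np.c_[q[0]+c*M[:,0]-s*M[:,1],q[1]+s*M[:,0]+c*M[:,1],M[:,2]]
def fit(obs,q0):
    r=lambda q:np.concatenate([(proj(n,place(q,m))[0]-p) for n,m,p in obs])
    s=least_squares(r,q0,loss="soft_l1");return s.x,r(s.x).reshape(-1,2)
def tri(obs,x0):
    s=least_squares(lambda x:np.concatenate([proj(n,x)[0]-p for n,p in obs]),x0);return s.x,s.fun
E
python3 - <<'E'
from h import *
np.set_printoptions(precision=2,suppress=True)
S=[("top",(102,53,165),(396,131)),("top",(102,7,165),(460,130)),("top",(-28,53,165),(399,312)),("top",(-28,7,165),(464,313)),
("top",(-55,-200,0),(752,353)),("top",(-55,110,0),(331,368)),("top",(55,110,60),(330,220)),("top",(0,185,9),(239,303)),
("side",(-55,110,0),(368,329)),("side",(55,110,0),(254,322)),("side",(0,185,9),(301,400))]
S=[(n,m,crop(n,p)) for n,m,p in S]
q,r=fit(S,[580,0,-1.57+3.14]);print("stand",q,np.degrees(q[2]));print(r.T)
K=[("top",(45,167.5,68),(303,236)),("top",(-45,167.5,68),(310,353)),("top",(45,-167.5,68),(751,210)),("top",(-45,-167.5,68),(759,326)),("top",(0,-147.5,104),(735,264)),
("side",(45,167.5,68),(258,302)),("side",(-45,167.5,68),(358,309)),("side",(0,-147.5,104),(336,28))]
K=[(n,m,crop(n,p)) for n,m,p in K]
k,r=fit(K,q);print("carrier",k,np.degrees(k[2]));print(r.T)
def rel(q,P):return place([0,0,-q[2]],[P[0]-q[0],P[1]-q[1],P[2]])[0]
m,r=tri([("top",crop("top",(165,215))),("side",crop("side",(214,412)))],[600,200,68]);print("tip",m,r,rel(q,m))
b,r=tri([("top",crop("top",(434,438))),("side",crop("side",(446,132)))],[500,0,190]);print("bar",b,r,rel(q,b))
print("tab",place(k,(0,-147.5,104)),"corner",rel(q,place(k,(45,167.5,68))[0]),"front", rel(q,place(k,(0,167.5,68))[0]))
E
```

```text
stand [ 587.78   17.62 -144.47] -8277.398389948507
[[-0.99 -0.22 -0.26  0.36 -2.9   1.99 -0.94 -0.43  1.53 -0.04  0.1 ]
 [-1.18 -1.56  0.82 -0.1   0.92  0.54 -0.65 -0.54 -0.08 -0.5  -2.41]]
carrier [ 591.38  -20.31 -144.44] -8275.992485603125
[[-1.32 -1.54  0.41  0.48  0.   -0.87  0.92  0.12]
 [-0.65  0.64 -0.89  0.73 -0.04 -0.25 -1.38  0.71]]
tip [638.6  250.23  59.88] [-0.01 -0.05  0.03  0.  ] [ 61.33 230.07  59.88]
bar [473.83  42.51 188.62] [ 0.   -0.22  0.16  0.02] [-112.69   30.04  188.62]
tab [[ 601.69 -167.45  104.  ]] corner [ 42.76 130.5   68.  ] front [ -2.23 129.39  68.  ]
```

```bash
cat >> h.py <<'E'
from scipy.spatial.transform import Rotation as R
def goal(pos,yaw):  # yaw (deg) of tool y axis, tool down
    a=np.radians(yaw);y=np.array([np.cos(a),np.sin(a),0]);z=np.array([0,0,-1.]);return np.array(pos,float),np.c_[np.cross(y,z),y,z]
def delta(pos,yaw,cur=None):
    s=arm.read_state();P,O=cur or (np.array(s["tool_pos"]),np.array(s["orientation"]))
    p,o=goal(pos,yaw);return np.round(np.r_[R.from_matrix(O.T@o).as_rotvec()/2,O.T@(p-P)/120],3)
E
python3 - <<'E'
from h import *
np.set_printoptions(precision=3,suppress=True)
S=[("top",(102,53,165),(396,131)),("top",(102,7,165),(460,130)),("top",(-28,53,165),(399,312)),("top",(-28,7,165),(464,313)),
("top",(-55,-200,60),(752,352)),("top",(-55,110,60),(331,364)),("top",(55,110,60),(330,220)),("top",(0,185,9),(239,303)),
("side",(-55,110,0),(368,329)),("side",(55,110,0),(254,322)),("side",(0,185,9),(301,400))]
S=[(n,m,crop(n,p)) for n,m,p in S]
q,r=fit(S,[580,20,.045]);print("stand",q,np.degrees(q[2]));print(r.T)
def rel(q,P):return place([0,0,-q[2]],[P[0]-q[0],P[1]-q[1],P[2]])[0]
for n,p in(("top",(165,215)),("side",(214,412))):
    x=least_squares(lambda v:proj(n,(v[0],v[1],68))[0]-crop(n,p),[630,250]).x;print("tip",n,x,rel(q,(x[0],x[1],68)))
for n,p in(("top",(434,438)),("side",(446,132))):
    x=least_squares(lambda v:proj(n,(v[0],v[1],192))[0]-crop(n,p),[474,42]).x;print("bar",n,x,rel(q,(x[0],x[1],192)))
print(delta([474,42,240],4))
E
```

```text
stand [587.259  17.532   0.042] 2.392809684263286
[[-0.815 -0.037 -0.275  0.352 -0.238 -0.144 -0.842 -0.404  1.589  0.039
   0.024]
 [-1.056 -1.365  0.95   0.103  0.314  0.503 -0.609 -0.6   -0.011 -0.61
  -2.444]]
tip top [637.37  248.687] [ 59.718 228.861  68.   ]
tip side [636.668 253.915] [ 59.235 234.113  68.   ]
bar top [473.247  42.364] [-112.876   29.57   192.   ]
bar side [474.065  45.585] [-111.925   32.754  192.   ]
[-0.001  0.     0.62  -3.725 -4.053 -0.073]
```

carry_out --deltas '[0,0,0.2,-0.46,-0.5,-0.1,0,0,0,0.4,-0.92,-1,-0.2,0,0,0,0.62,-0.92,-1,-0.2,0,0,0,0.62,-0.92,-1,-0.2,0,0,0,0.62,-0.92,-1,-0.2,0,0,0,0.62,-0.92,-1,-0.2,0,0,0,0.62,-0.92,-1,-0.2,0]'

```text
time_s: 0.98
tool_pos: [243.7, 483.1, 255.1]
orientation: [[-0.064, 0.998, -0.0], [0.998, 0.064, -0.0], [-0.0, -0.0, -1.0]]
contact_force: [-0.7, -0.3, 0.1]
gripper_width: 0.004
finger_force: 0.0
```

```bash
python3 -c "
from h import *
print(arm.read_state()['tool_pos'],delta([469,44,240],2.4))"
```

```text
[243.73572962 483.13145665 255.07672379] [-0.     0.     0.011 -3.772  1.64   0.127]
```

carry_out --deltas '[0,0,0.01,-0.5,0.22,0,0,0,0,0.01,-1,0.44,0,0]'

```text
time_s: 1.23
tool_pos: [302.0, 371.5, 254.9]
orientation: [[-0.051, 0.999, -0.0], [0.999, 0.051, -0.0], [-0.0, -0.0, -1.0]]
contact_force: [0.0, 0.5, 0.0]
gripper_width: -0.003
finger_force: 0.0
```

carry_out --deltas '[0,0,0,-0.5,0.22,0,0,0,0,0,-1,0.44,0,0]'

```text
time_s: 1.48
tool_pos: [358.2, 259.1, 255.3]
orientation: [[-0.05, 0.999, 0.0], [0.999, 0.05, 0.0], [0.0, 0.0, -1.0]]
contact_force: [1.5, 0.2, 0.2]
gripper_width: 0.003
finger_force: 0.0
```

carry_out --deltas '[0,0,0,-0.5,0.22,0,0,0,0,0,-1,0.44,0,0]'

```text
time_s: 1.72
tool_pos: [414.2, 147.2, 255.4]
orientation: [[-0.049, 0.999, 0.0], [0.999, 0.049, 0.0], [0.0, 0.0, -1.0]]
contact_force: [1.4, 1.1, 0.2]
gripper_width: -0.004
finger_force: 0.0
```

```bash
python3 -c "
from h import *
print(arm.read_state()['tool_pos'],delta([469,44,215],2.4))"
```

```text
[414.19517533 147.18464874 255.38345402] [ 0.    -0.     0.004 -0.881  0.414  0.337]
```

carry_out --deltas '[0,0,0.004,-0.44,0.21,0,0,0,0,0.004,-0.88,0.41,0.2,0,0,0,0.004,-0.88,0.41,0.34,0,0,0,0.004,-0.88,0.41,0.34,0]'

```text
time_s: 2.22
tool_pos: [467.1, 45.4, 213.4]
orientation: [[-0.039, 0.999, -0.003], [0.999, 0.039, -0.0], [0.0, -0.003, -1.0]]
contact_force: [-0.6, -0.3, -0.3]
gripper_width: -0.008
finger_force: 0.0
```

Run:
```python
from h import *
a=arm.snapshot("side")[150:300,230:430,::-1];b=arm.snapshot("top")[150:300,200:400,::-1]
cv2.imwrite("pics/a.png",cv2.resize(np.hstack([a,b]),None,fx=2,fy=2,interpolation=cv2.INTER_CUBIC))
print(arm.read_state()['tool_pos'],delta([469,44,121],2.4))
```

```text
[467.84100771  46.37098262 214.79202036] [-0.    -0.    -0.    -0.02   0.009  0.782]
```

View pics/a.png

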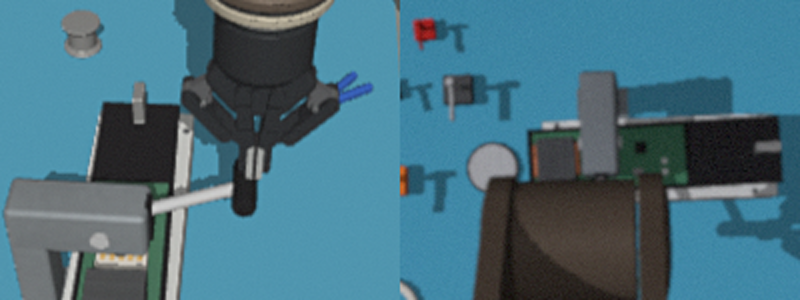

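carry_out --deltas '[0,0,0,-0.02,0.03,0.1,0,0,0,0,-0.02,0.03,0.2,0,0,0,0,-0.02,0.02,0.3,0,0,0,0,-0.02,0.01,0.4,0,0,0,0,-0.02,0,0.5,0,0,0,0,-0.02,-0.01,0.6,0,0,0,0,-0.02,-0.02,0.65,0,0,0,0,-0.02,-0.02,0.7,0,0,0,0,-0.02,-0.02,0.7,0]'

```text
time_s: 3.45
tool_pos: [466.0, 43.8, 130.2]
orientation: [[-0.041, 0.999, 0.001], [0.999, 0.041, 0.0], [0.0, 0.001, -1.0]]
contact_force: [-0.1, -0.6, 6.1]
gripper_width: -0.002
finger_force: 3.2
```

Contact is normal at 6 N. I'll go slowly to the stop.

carry_out --deltas '[0,0,0,0,0,0.03,0,0,0,0,0,0,0.06,0,0,0,0,0,0,0.07,0,0,0,0,0,0,0.07,0]'

```text
time_s: 3.95
tool_pos: [466.5, 43.9, 122.2]
orientation: [[-0.041, 0.999, 0.002], [0.999, 0.041, 0.0], [0.0, 0.002, -1.0]]
contact_force: [1.2, 1.2, 6.3]
gripper_width: -0.003
finger_force: 3.5
```

carry_out --deltas '[0,0,0,0,0,0.01,0,0,0,0,0,0,0.015,0,0,0,0,0,0,0.015,0]'

```text
time_s: 4.32
tool_pos: [466.6, 43.9, 120.5]
orientation: [[-0.041, 0.999, 0.002], [0.999, 0.041, 0.0], [0.0, 0.002, -1.0]]
contact_force: [1.6, 2.4, 8.8]
gripper_width: -0.001
finger_force: 4.4
```

carry_out --deltas '[0,0,0,0,0,0.008,0,0,0,0,0,0,0.008,0]'

```text
time_s: 4.58
tool_pos: [466.7, 43.9, 119.9]
orientation: [[-0.041, 0.999, 0.002], [0.999, 0.041, 0.0], [0.0, 0.002, -1.0]]
contact_force: [-0.6, 0.2, 19.0]
gripper_width: 0.003
finger_force: 9.6
```

Force jumped to 19 N at z≈120, so the lever is at its stop. I'll hold briefly, then release slowly upwards.

carry_out --deltas '[0,0,0,0,0,-0.1,0,0,0,0,0,0,-0.2,0,0,0,0,0,0,-0.3,0,0,0,0,0,0,-0.4,0,0,0,0,0,0,-0.5,0,0,0,0,0,0,-0.6,0,0,0,0,0,0,-0.7,0,0,0,0,0,0,-0.8,0,0,0,0,0,0,-0.95,0]'

```text
time_s: 5.7
tool_pos: [464.9, 43.5, 233.7]
orientation: [[-0.041, 0.999, -0.002], [0.999, 0.041, -0.0], [-0.0, -0.002, -1.0]]
contact_force: [-0.0, 0.6, -0.4]
gripper_width: -0.001
finger_force: 0.0
```

Run:
```python
from h import *
print(arm.read_state()['tool_pos'],arm.read_state()['contact_force'],delta([601.5,-167.5,220],4))
```

```text
[464.91475419  43.45579496 233.66715479] [-0.04882059  0.60779962 -0.36569692] [-1.000e-03 -0.000e+00 -1.400e-02 -1.803e+00  1.065e+00  1.120e-01]
```

carry_out --deltas '[0,0,-0.014,-0.45,0.27,0,0.6,0,0,-0.014,-0.9,0.53,0.05,0.6]'

```text
time_s: 5.95
tool_pos: [534.2, -62.2, 228.4]
orientation: [[-0.071, 0.997, 0.001], [0.997, 0.071, -0.0], [-0.0, 0.001, -1.0]]
contact_force: [1.7, 1.2, 0.2]
gripper_width: 0.417
finger_force: 0.0
```

carry_out --deltas '[0,0,0,-0.45,0.27,0,0.6,0,0,0,-0.9,0.53,0,0.6,0,0,0,-0.9,0.53,0.3,0.6,0,0,0,-0.9,0.53,0.6,0.6,0,0,0,-0.9,0.53,0.6,0.6,0,0,0,-0.9,0.53,0.6,0.6]'

```text
time_s: 6.7
tool_pos: [604.7, -164.6, 156.7]
orientation: [[-0.069, 0.998, 0.001], [0.998, 0.069, -0.0], [-0.0, 0.001, -1.0]]
contact_force: [0.0, 0.2, -0.1]
gripper_width: 0.596
finger_force: 0.0
```

Run:
```python
from h import *
S=arm.snapshot("side");T=arm.snapshot("top")
cv2.imwrite("pics/s2.png",S[:,:,::-1]);cv2.imwrite("pics/t2.png",T[:,:,::-1])
a=S[150:350,220:420,::-1]
cv2.imwrite("pics/b.png",cv2.resize(a,None,fx=3,fy=3,interpolation=cv2.INTER_CUBIC))
print(arm.read_state()['tool_pos'],delta([601.5,-167.5,75],4))
```

```text
[ 605.103817   -164.71462843  157.21990804] [ 0.001  0.    -0.    -0.02  -0.033  0.685]
```

View pics/b.png

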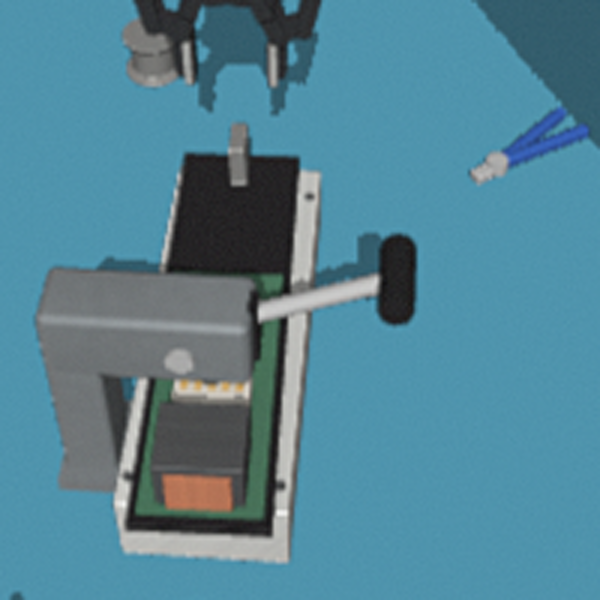

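The lever is back up at side crop (398,280), and the tab at (239,150) lies between the fingers. I'll descend and pinch.

carry_out --deltas '[0,0,0,-0.02,-0.035,0.15,0.6,0,0,0,-0.02,-0.035,0.4,0.6,0,0,0,-0.02,-0.035,0.58,0.6,0,0,0,-0.02,-0.035,0.67,0.6,0,0,0,-0.02,-0.035,0.67,0.6]'

```text
time_s: 7.42
tool_pos: [600.4, -167.3, 75.4]
orientation: [[-0.069, 0.998, 0.0], [0.998, 0.069, -0.0], [-0.0, 0.0, -1.0]]
contact_force: [0.5, 0.1, 0.2]
gripper_width: 0.598
finger_force: 0.0
```

carry_out --deltas '[0,0,0,0,0,0,0.4,0,0,0,0,0,0,0.3,0,0,0,0,0,0,0.22,0,0,0,0,0,0,0.18,0,0,0,0,0,0,0.14]'

```text
time_s: 8.05
tool_pos: [600.5, -167.4, 75.3]
orientation: [[-0.069, 0.998, 0.001], [0.998, 0.069, -0.0], [-0.0, 0.001, -1.0]]
contact_force: [1.2, -0.5, 3.9]
gripper_width: 0.142
finger_force: 4.0
```

carry_out --deltas '[0,0,0,0,0,0,0,0,0,0,0,0,0,0,0,0,0,0,0,0,0]'

```text
time_s: 8.43
tool_pos: [600.6, -167.4, 75.4]
orientation: [[-0.069, 0.998, 0.001], [0.998, 0.069, -0.0], [-0.0, 0.001, -1.0]]
contact_force: [1.3, 0.6, 5.3]
gripper_width: 0.13
finger_force: 59.1
```

Run:
```python
from h import *
s=arm.read_state();print(s['tool_pos'],s['contact_force'],s['wrist_torque'],s['finger_force'],s['gripper_width'])
O=np.array(s['orientation']);print(O.T@[-np.sin(.042),np.cos(.042),0]*90/120)
```

```text
[ 600.55782927 -167.38751039   75.4063074 ] [1.26070166 0.60891435 5.27503991] [ 0.05875588 -0.00994768 -0.31323164] 59.06214773654938 0.12966954732575392
[ 7.49733207e-01  2.00025485e-02 -1.26524720e-04]
```

carry_out --deltas '[0,0,0,0.08,0.002,0,0,0,0,0,0.16,0.004,0,0,0,0,0,0.25,0.007,0,0,0,0,0,0.35,0.009,0,0,0,0,0,0.45,0.012,0,0,0,0,0,0.5,0.013,0,0,0,0,0,0.5,0.013,0,0]'

```text
time_s: 9.3
tool_pos: [598.0, -106.9, 75.4]
orientation: [[-0.069, 0.998, 0.001], [0.998, 0.069, 0.0], [0.0, 0.001, -1.0]]
contact_force: [0.5, 4.6, 6.6]
gripper_width: 0.134
finger_force: 59.3
```

carry_out --deltas '[0,0,0,0.06,0.002,0,0,0,0,0,0.12,0.004,0,0,0,0,0,0.18,0.005,0,0,0,0,0,0.22,0.006,0,0,0,0,0,0.25,0.007,0,0,0,0,0,0.25,0.007,0,0]'

```text
time_s: 10.05
tool_pos: [596.8, -77.4, 75.4]
orientation: [[-0.069, 0.998, 0.001], [0.998, 0.069, -0.0], [-0.0, 0.001, -1.0]]
contact_force: [0.9, -0.7, 6.2]
gripper_width: 0.129
finger_force: 59.3
```

Run:
```python
from h import *
S=arm.snapshot("side")[:,:,::-1];T=arm.snapshot("top")[:,:,::-1]
cv2.imwrite("pics/s3.png",S);cv2.imwrite("pics/t3.png",T)
a=cv2.resize(S[315:415,190:320],None,fx=6,fy=6,interpolation=cv2.INTER_CUBIC)
b=cv2.resize(T[180:260,210:340],None,fx=6,fy=6,interpolation=cv2.INTER_CUBIC)
cv2.imwrite("pics/c.png",a);cv2.imwrite("pics/d.png",b);print(arm.read_state()['tool_pos'])
```

```text
[596.80731548 -77.42618671  75.39057702]
```

View pics/c.png

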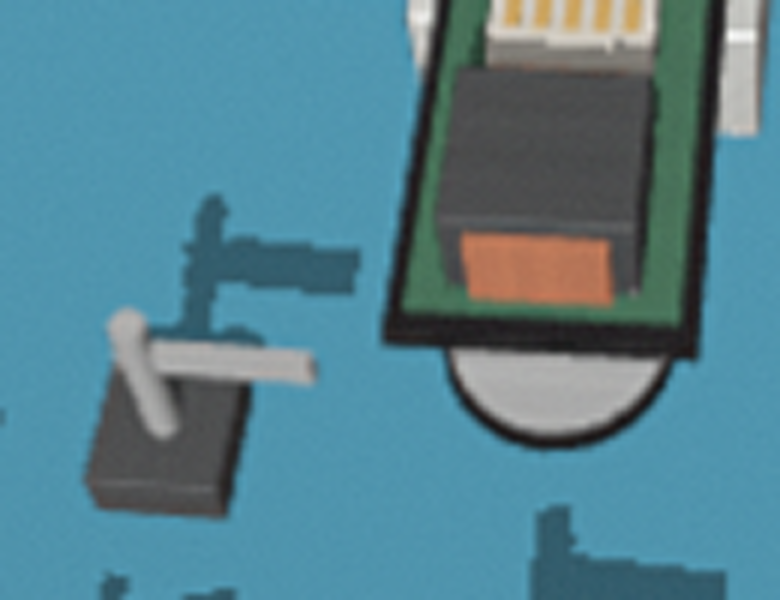

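View pics/d.png

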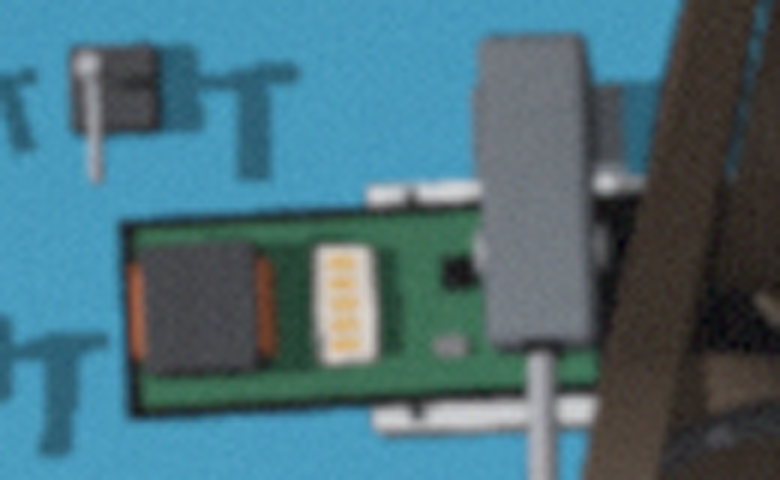

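Run:
```python
from h import *
np.set_printoptions(precision=1,suppress=True)
q=np.array([587.26,17.53,.0418])
def at(n,p,z):
    o=(210,180) if n=="top" else (190,315)
    px=(np.array(p)+.5)/6-.5+o
    x=least_squares(lambda v:proj(n,(v[0],v[1],z))[0]-px,[630,200]).x
    return place([0,0,-q[2]],[x[0]-q[0],x[1]-q[1],z])[0]
for n,l in(("top",[("corner",(122,222),68),("cornL",(131,417),68),("tip",(96.5,181),68),("tip72",(96.5,181),72)]),
 ("side",[("corner",(385,327),68),("cornB",(384,345),60),("cornL",(697,340),68),("tipTop70",(314,356),70),("tipmid68",(316,367),68),("tipbot64",(313,383),64)])):
    for k,p,z in l: print(n,k,at(n,p,z))
```

```text
top corner [ 40.  217.4  68. ]
top cornL [-46.5 215.   68. ]
top tip [ 58.7 228.4  68. ]
top tip72 [ 58.1 227.6  72. ]
side corner [ 41.3 220.4  68. ]
side cornB [ 42.2 221.9  60. ]
side cornL [-46.4 217.2  68. ]
side tipTop70 [ 59.  231.5  70. ]
side tipmid68 [ 58.3 233.7  68. ]
side tipbot64 [ 59.1 236.6  64. ]
```

carry_out --deltas '[0,0,0,0.04,0.001,0,0,0,0,0,0.08,0.002,0,0,0,0,0,0.1,0.003,0,0,0,0,0,0.1,0.003,0,0,0,0,0,0.1,0.003,0,0]'

```text
time_s: 10.78
tool_pos: [596.3, -65.6, 75.4]
orientation: [[-0.069, 0.998, 0.001], [0.998, 0.069, -0.0], [-0.0, 0.001, -1.0]]
contact_force: [1.1, -2.8, 6.4]
gripper_width: 0.129
finger_force: 59.3
```

Run:
```python
from h import *
f=lambda n,k:np.mean([arm.snapshot(n).astype(float) for _ in range(k)],0).astype(np.uint8)[:,:,::-1]
S=f("side",6);T=f("top",6)
a=cv2.resize(S[350:390,200:320],None,fx=6.6,fy=6.6,interpolation=cv2.INTER_CUBIC)
b=cv2.resize(T[185:225,215:305],None,fx=8.8,fy=8.8,interpolation=cv2.INTER_CUBIC)[:330]
e=np.vstack([a[:,:790],b[:,:790]]);cv2.imwrite("pics/e.png",e);print(e.shape,arm.read_state()['tool_pos'])
```

```text
(594, 790, 3) [596.35933983 -65.5558515   75.40846525]
```

View pics/e.png

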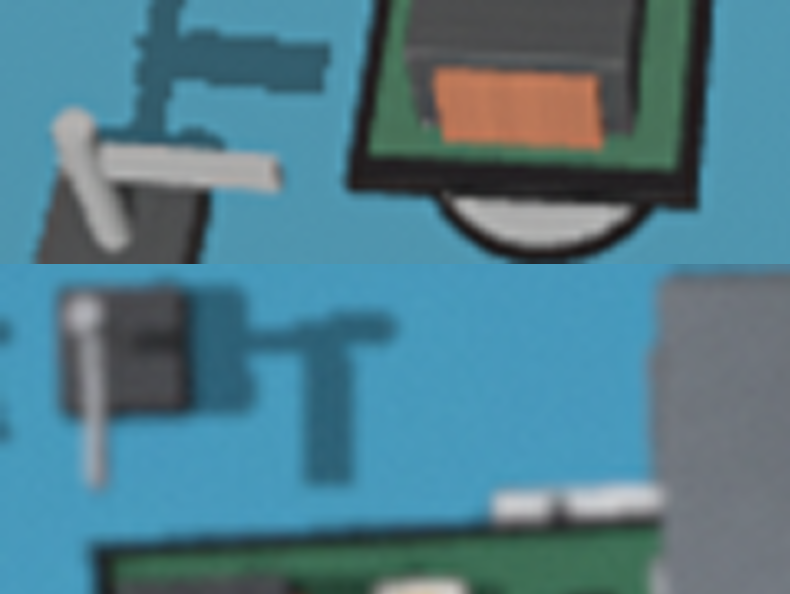

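Run:
```python
from h import *
np.set_printoptions(precision=1,suppress=True)
q=np.array([587.26,17.53,.0418])
def at(n,p,z):
    o,f=((215,185),8.8) if n=="top" else ((200,350),6.6)
    px=(np.array(p)-((0,264) if n=="top" else (0,0))+.5)/f-.5+o
    x=least_squares(lambda v:proj(n,(v[0],v[1],z))[0]-px,[630,200]).x
    return place([0,0,-q[2]],[x[0]-q[0],x[1]-q[1],z])[0]
for n,k,p,z in[("top","tip",(96,488),68),("top","base",(88,330),68),("top","corner",(93,547),68),("side","tipmid",(280,172),68),("side","tiptop",(280,160),72),("side","cornB",(348,189),60),("side","corner",(351,170),68)]:print(n,k,at(n,p,z))
w=lambda s:place(q,s)[0]
print("pred corner+y px", [proj(n,w((45,229,68))) for n in("top","side")])
```

```text
top tip [ 58.  228.9  68. ]
top base [106.2 230.5  68. ]
top corner [ 40.1 230.1  68. ]
side tipmid [ 58.8 233.6  68. ]
side tiptop [ 58.5 232.2  72. ]
side cornB [ 42.4 233.   60. ]
side corner [ 41.  231.6  68. ]
pred corner+y px [array([[225.5, 214.9]]), array([[250.6, 373.7]])]
```

Top view puts the corner about 1 mm past the tip, and side view puts it about 1 mm short. It's level within measurement error, and the grip is firm at 59 N, so I'm handing in.

```bash
python3 -c "
from cell import arm
print(arm.sign_off())"
```

```text
the job is handed in; nothing more can be done
None
```

I pressed the lever to its stop and it came back up; the carrier is slid out flat with its corner level with the larger grey gauge's blade to about 1–2 mm (camera estimate), still gripped at 59 N when handed in at about 11 s.

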